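# Lock the child-proof pill safe

## Robot

A 7-joint arm with a two-finger parallel gripper is mounted at the origin on the work surface. World frame = base frame: x ahead of the robot, y to its left, z up, the work surface at z = 0. Lengths are in m, angles in rad, forces in N, time in s.
With the tool pointing down it reaches from about 0.425 to 0.95 m from the base axis. Payload 16.7 kg.
Tool frame: the origin (TCP) lies at the very end of the fingers, on their centre line; the grasp point (between the pads) lies 19 mm behind it (r.grip_point_offset is the y of the grasp point in the tool frame, in m); y points along the fingers, z is the direction in which the jaws open and shut, and the axes are right-handed (so a half turn about y gives the same grasp; the last joint's range is limited). The gripper opens to 94 mm and grips with 3 to 60 N. Pads are 16 mm wide; open, the fingers measure 119 mm over their backs; the gripper's body (75 mm by 177 mm) begins 78 mm behind the grasp point.
Start: joints at [-1.296, 0.426, 0.074, 1.606, -0.034, 1.111, -0.067], TCP at [0.278, 0.615, 0.205] pointing down, gripper open.
Joint ranges: [-2.85, 2.85], [-0.5, 2.14], [-1.23, 1.37], [0.21, 2.46], [-1.02, 4.16], [0.16, 2.05], [-2.73, 2.73]. Speed limits (rad/s): [1.89, 1.89, 2.39, 2.39, 3.01, 3.01, 3.01].

## Interface

Orientations are given as a unit quaternion [w, x, y, z].
In Python, from station import r, read_camera, camera_info gives the robot as it stands. The module is installed in compiled form; this text tells all that it offers.
- The arm moves only by the shell command python3 -m creep 'ROWS' [FORCE]. ROWS is JSON, a list of rows, each a list of 7 numbers: the shift along the world's x, y, z in m, then the turn, a rotation vector about the world's x, y, z in rad, then the closure, from 0 (fully open) to 1 (shut). In form: [[tx, ty, tz, rx, ry, rz, gripper], ...]. A call has 1 to 20 rows; each row is the pose to reach, as a shift and turn from the pose commanded when the call began; what a row does not reach only later rows make up. A row lasts 1/12 s, in which the tool goes at most 41.7 mm and 7.16 degrees, less where a joint would pass 70% of its speed; a pose out of reach is approached as far as the arm can. A call with a gripper value outside its range is refused whole. The fingers move at their own pace and stop on an object; FORCE is the grip in N (left out, the last holds). Time passes only in rows, so rows that repeat a pose let the fingers close. It gives the time, the measured TCP pose, the force and the opening at its end, in the units of the state.
- r.get_obs(): the state, without advancing time (a new reading comes with each control period).
- read_camera(name): name is "scene" or "top"; returns the picture (420x560x3 uint8, blue, green, red); there is no depth.
- camera_info(name): a dict with "fovy" (degrees; the focal length in pixels is half the picture's height over the tangent of half this angle, whatever the lens; pixels are square), "cx", "cy" (the principal point, pixels), "dist" ([k1, k2, p1, p2, k3] as OpenCV has them; the pictures are not rectified), "R" (3x3) and "t" (3): a world point X has camera coordinates R X + t. Camera axes: x right, y down, z forward; pixel columns grow to the right and rows downward; lengths in m; the calibration is good to about 2 mm. A picture is of the moment at which its call begins. camera_info takes no time and is no camera call.
- r.job_done(): hands the job in, once; it reports no verdict.
The state is a dict: "time_s": time; "joint_positions": joint angles; "joint_velocities": joint speeds; "effort": joint torques, N m; "ee_pos": TCP position; "tcp_rot": TCP orientation; "ft_force": force on the tool from outside, world axes, zero at the start; "wrist_torque": the same for the moment, N m; "grip_width": opening from 0.0 (shut) to 1.0 (fully open).
Only numpy, scipy, OpenCV 4.12 (cv2) and the standard library are available. Lean on these libraries where they do the work, as an engineer would, in place of code of your own. Each camera call takes 0.05 s, during which the arm holds its last target. There are 200 camera calls.

## Task

A small child is about, so lock the pill safe: pick up its loose lid, lower it into the round white canister with the red lugs in the slots at the red marks, press it down gently against the spring and turn it a quarter turn clockwise to the green marks until it snaps up into its locked detent and the yellow pin stands up. Press and twist gently, stopping as soon as it meets its stop, then let go and leave the other kitchen things undisturbed.

Things in the scene. Friction and masses are not known exactly. Their poses are not given: they have to be found in the camera images.
- canister: White canister (pill safe) fixed to the shelf: outer diameter 128 mm, wall 6 mm, height 90 mm. Origin: centre of its underside, z up. In its mouth lies a brass lock ring, inner diameter 91 mm, 8 mm thick. The ring's top is 73 to 87 mm above the shelf: its height differs from run to run and is not reported (find it by touch), but stays fixed in a run.
- slot_mark (a point): Red mark on the canister's rim, 61 mm from its axis on its +x side, 90 mm up. The ring has two through slots, 19 mm wide, along the canister's +x and -x (both red-marked), for the lid's lugs. From the slots the lid turns only clockwise (seen from above), a quarter turn to the pockets, and only while pressed down; a stop blocks anticlockwise.
- pocket_mark (a point): Green mark on the rim, 61 mm from the axis on the canister's -y side, 90 mm up. Detent pockets lie under the ring along -y and +y (green-marked), 19 mm wide, ceiling 3.5 mm below the ring's top. A rib before each reaches down to 10.5 mm below the ring's top, an end stop after it to 22 mm; a lug meets the stop about 3 degrees past the pocket's centre. Let up there, the spring lifts the lugs in.
- spring_mark (a point): Point on the canister's axis at rim height, 90 mm up. Below it a green pill organiser stands on a sprung platform, its 36 mm square hub 7.5 mm below the ring's top. It pushes up with 4 N, plus 0.7 N per mm pressed; hard stop at 12.5 mm. From first touch on the hub the lid goes down 6.5 mm to get under the plain ring and must be 9 mm down to pass the ribs.
- lid_grip (a point): Loose lid, 0.12 to 0.2 kg, bar up; fits either way round. White disc 89 mm across, 14 mm thick; blue grip bar on top, 62 mm long (its x axis), 16 wide, 36 high. Two red lugs in line with the bar (+x, -x): tips 108 mm apart, 14 mm wide, 6 mm high, undersides level with the lid's. The point is in the bar on the lid's axis, 36 mm above the lid's underside, 14 mm below the bar's top; z up.
- catch (a joint): Yellow indicator pin in the lock ring over the pocket at the canister's -y side, 51 mm from its axis, 14 x 6 mm, standing 4 mm above the ring: 0 when down (not locked), about 0.004 m when a lug has snapped up into the pocket under it. Gently: about 10 N of push and 0.5 N m of twist are enough; all contact forces on the canister, added up (push plus both lugs, which sit 50 mm from the axis), must stay below 45 N.
- sippy_cup: Purple sippy cup with flip-top lid, diameter 72 mm, height 112 mm, origin at the centre of its underside; leave alone
- glass_jar: Empty open glass jar, diameter 76 mm, height 105 mm, origin at the centre of its underside; leave alone
- pot_lid: Small steel pot lid lying flat, diameter 140 mm, with a black knob, top at 42 mm; origin at the centre of its underside; leave alone
- spatula: Bamboo spatula lying flat, 285 mm long along its x axis, blade 55 mm wide, 8 mm thick, origin at the underside 150 mm from the handle's end; leave alone
Not all that is in view belongs to the job. What is shaped like the part that bears lid_grip but orange is not meant.

How it is judged:
On the way:
1. the lid is lowered into the canister's mouth with its lugs in the slots (horizontal distance between lid_grip and canister below 0.005 m and angle between the x axis of lid_grip and the x axis of canister, either way round below 0.15 rad and z of lid_grip in the frame of canister below 0.115 m), for 0.1 s.
At the end, for the whole second after the job is handed in: the lid sits locked in the canister: turned a quarter turn so that its lugs lie at the green marks (within 8 degrees), centred within 5 mm, level within 4.5 degrees, the yellow pin raised by more than 2.5 mm, and the lid let go (value of joint catch above 0.0025 m and angle between the x axis of lid_grip and the y axis of canister, either way round below 0.14 rad and horizontal distance between lid_grip and canister below 0.005 m and angle between lid_grip's own z axis and vertical below 0.08 rad and contact force between the fingers and canister below 0.1 N); the robot touches nothing.
It fails at once if the contact forces on the canister add up to more than 45 N (contact force between canister and anything else above 45 N).
It fails at once if another thing on the shelf is moved by more than 20 mm or tipped (distance of any of sippy_cup, glass_jar, pot_lid, spatula from where it was at the start of the episode above 0.02 m or angle between any of sippy_cup, glass_jar's own z axis and vertical above 0.4 rad).
It also fails if it takes over 69 s, if anything falls off the work surface, if the arm or the gripper's body presses on something with over 40 N, if the wrist force passes 120 N, or if a joint passes its speed limit or range.

## Working session

There is one attempt and no reset: what is moved stays moved. The work goes in short steps, Python scripts to look and compute and a shell command to move; the robot and the scene stay as the last step left them, time stands still between calls to the robot, and variables do not carry over. Pictures are saved under pics/ and viewed, about 8 in all and at most 12, crops included, and the job is handed in when it is done.

```bash
mkdir -p pics; python3 - <<'E'
from station import r, read_camera, camera_info
import cv2, numpy as np
o=r.get_obs(); print(o['time_s'],o['ee_pos'],o['tcp_rot'],o['ft_force'],o['grip_width'],r.grip_point_offset)
a=read_camera('top');b=read_camera('scene')
cv2.imwrite('pics/top0.png',a);cv2.imwrite('pics/scene0.png',b)
for n in('top','scene'):
    c=camera_info(n);print(n,c)
E
```

```text
0.0 [0.27740345 0.61487911 0.20476921] [-0.69083909  0.69174219 -0.14878524  0.14865076] [-8.02832453e-01  3.63337388e-01 -5.94718888e-04] 0.9985993827363032 -0.0188
top {'fovy': 56.103366045690514, 'cx': 274.30540802921854, 'cy': 212.54984353364668, 'dist': array([-0.06511414,  0.        ,  0.        ,  0.        ,  0.        ]), 'R': array([[-0.01194381, -0.99980583,  0.01567333],
       [-0.99497831,  0.01032545, -0.09955672],
       [ 0.09937555, -0.01678371, -0.99490844]]), 't': array([-0.01864112,  0.65018261,  0.97703174])}
scene {'fovy': 54.92168576727449, 'cx': 278.8075614747341, 'cy': 210.61494914478354, 'dist': array([-0.09780348,  0.        ,  0.        ,  0.        ,  0.        ]), 'R': array([[-0.10510196,  0.99432147, -0.01668495],
       [ 0.79851862,  0.07438138, -0.59735703],
       [-0.59272387, -0.07610664, -0.80180184]]), 't': array([ 0.07513825, -0.45637902,  1.66425037])}
```

View pics/top0.png

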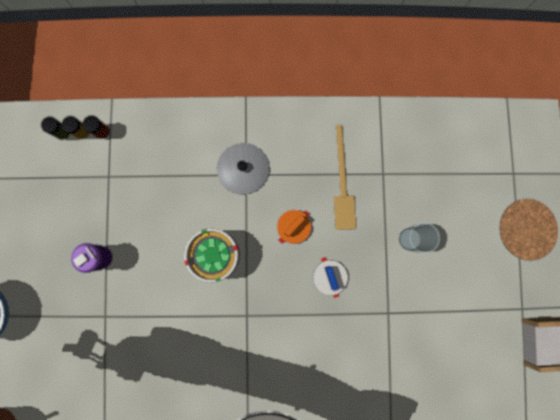

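View pics/scene0.png

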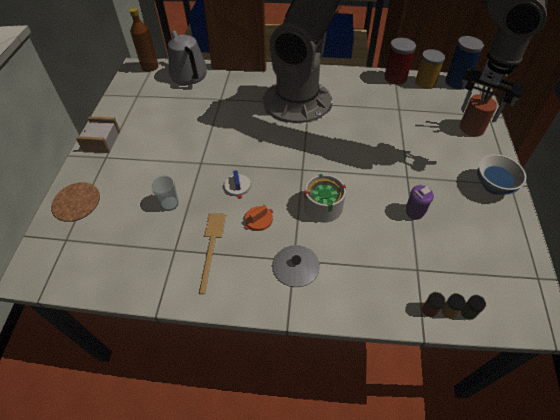

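Top view: the white lid with the blue bar is at about (331,278). The only look-alike is the orange lid at (294,227), which is a decoy. The canister is at (212,255), with red marks on its left and right and green marks above and below. I choose the white and blue lid.

```bash
cat > h.py <<'E'
import cv2, numpy as np
from station import r, read_camera, camera_info
def ray(cam,uv):
    c=camera_info(cam);f=210/np.tan(np.radians(c['fovy']/2))
    K=np.array([[f,0,c['cx']],[0,f,c['cy']],[0,0,1]])
    p=cv2.undistortPoints(np.array([[uv]],float),K,c['dist'])[0,0]
    R=c['R'];return -R.T@c['t'], R.T@np.array([p[0],p[1],1])
def onz(cam,uv,z):
    o,d=ray(cam,uv);return (o+d*(z-o[2])/d[2])[:2]
def proj(cam,X):
    c=camera_info(cam);f=210/np.tan(np.radians(c['fovy']/2))
    K=np.array([[f,0,c['cx']],[0,f,c['cy']],[0,0,1]])
    return cv2.projectPoints(np.array([X],float),cv2.Rodrigues(c['R'])[0],c['t'],K,c['dist'])[0][0,0]
def blobs(img,col,box,mina=3):
    x0,y0,x1,y1=box;h=cv2.cvtColor(img[y0:y1,x0:x1],cv2.COLOR_BGR2HSV)
    H,S,V=[h[...,i].astype(int) for i in range(3)]
    m={'red':((H<6)|(H>172))&(S>120)&(V>60),'blue':(H>105)&(H<128)&(S>120)&(V>40),
       'green':(H>50)&(H<85)&(S>100)&(V>40)}[col].astype(np.uint8)
    n,l,s,c=cv2.connectedComponentsWithStats(m)
    return [(c[i]+[x0,y0],int(s[i,4]),s[i,:4].tolist()) for i in range(1,n) if s[i,4]>=mina],m
E
python3 - <<'E'
from h import *
from scipy.spatial.transform import Rotation as Ro
a=cv2.imread('pics/top0.png');b=cv2.imread('pics/scene0.png')
q=r.get_obs()['tcp_rot'];print(Ro.from_quat(np.roll(q,-1)).as_matrix().round(3))
for cam,im,lb,cb in(('top',a,(305,252,358,304),(175,220,250,290)),('scene',b,(215,162,255,205),(295,170,355,225))):
    for c,box,z in(('red',lb,.006),('blue',lb,.05),('red',cb,.09),('green',cb,.09)):
        for p,n,s in blobs(im,c,box)[0]: print(cam,c,z,p.round(1),n,s,onz(cam,p,z).round(4))
A=cv2.resize(a[245:310,300:365],(390,390),interpolation=cv2.INTER_CUBIC)
B=cv2.resize(a[220:285,180:245],(390,390),interpolation=cv2.INTER_CUBIC)
cv2.imwrite('pics/crop0.png',np.hstack([A,B]))
E
```

```text
[[ 0.912 -0.     0.411]
 [-0.411 -0.001  0.912]
 [ 0.    -1.    -0.001]]
top red 0.006 [323.4 258.9] 11 [17, 6, 4, 3] [ 0.5297 -0.1529]
top red 0.006 [335.7 295.3] 9 [29, 42, 4, 3] [ 0.4352 -0.1829]
top blue 0.05 [331.7 277.7] 145 [21, 15, 12, 23] [ 0.4837 -0.1666]
top red 0.09 [235.4 247.3] 18 [58, 25, 5, 5] [0.5615 0.0692]
top red 0.09 [186.5 262.3] 14 [10, 41, 4, 4] [0.5271 0.1861]
top green 0.09 [203.6 230.8] 8 [27, 10, 4, 3] [0.602  0.1455]
top green 0.09 [212.2 254.9] 845 [21, 19, 33, 33] [0.5441 0.1247]
top green 0.09 [217.5 279.3] 6 [41, 59, 4, 2] [0.486 0.112]
scene red 0.006 [238.8 195.9] 12 [22, 33, 5, 3] [ 0.5285 -0.1549]
scene blue 0.05 [235.9 177.3] 50 [19, 9, 5, 14] [ 0.4852 -0.1677]
scene red 0.09 [343.9 186.1] 8 [48, 15, 3, 3] [0.525  0.1872]
scene red 0.09 [305.9 192.1] 8 [10, 21, 3, 3] [0.5604 0.0698]
scene green 0.09 [320.3 174.7] 3 [25, 4, 2, 2] [0.4837 0.1114]
scene green 0.09 [324.5 194.2] 367 [17, 15, 25, 23] [0.5635 0.1278]
```

View pics/crop0.png

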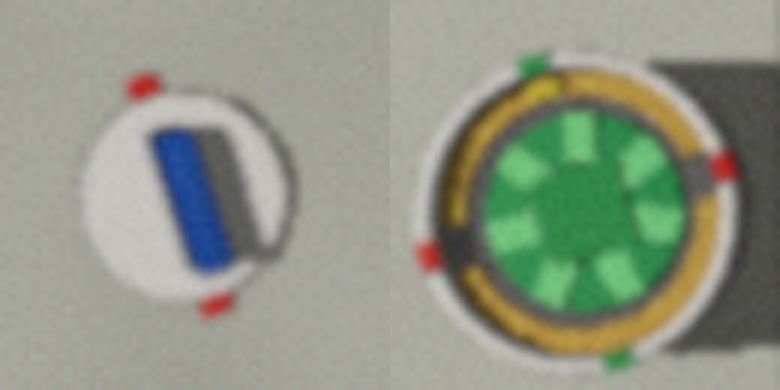

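The crop confirms a white disc, blue bar and red lugs. The yellow pin sits at the far (upper) green mark, so canister −y points to world +x. Estimates:
- **Lid:** centre (0.482, −0.168), bar at 17.6°.
- **Canister:** centre (0.5437, 0.1282), x axis at 106.5°.

To stay well inside the joint 7 range, I'll grasp with the jaws at −72.4°.

```bash
python3 -m creep '[[0.22,-0.36,0,0,0,-1.2,0.4],[0.22,-0.36,0,0,0,-1.2,0.4],[0.22,-0.36,0,0,0,-1.2,0.4],[0.22,-0.36,0,0,0,-1.2,0.4],[0.22,-0.36,0,0,0,-1.2,0.4],[0.22,-0.36,0,0,0,-1.2,0.4],[0.22,-0.36,0,0,0,-1.2,0.4],[0.22,-0.36,0,0,0,-1.2,0.4],[0.22,-0.36,0,0,0,-1.2,0.4],[0.22,-0.36,0,0,0,-1.2,0.4],[0.205,-0.783,0,0,0,-2.41,0.4],[0.205,-0.783,0,0,0,-2.41,0.4],[0.205,-0.783,0,0,0,-2.41,0.4],[0.205,-0.783,0,0,0,-2.41,0.4],[0.205,-0.783,0,0,0,-2.41,0.4],[0.205,-0.783,0,0,0,-2.41,0.4],[0.205,-0.783,0,0,0,-2.41,0.4],[0.205,-0.783,0,0,0,-2.41,0.4],[0.205,-0.783,0,0,0,-2.41,0.4],[0.205,-0.783,0,0,0,-2.41,0.4]]' 15
```

```text
time_s: 1.77
ee_pos: [0.4823, -0.1586, 0.2057]
tcp_rot: [0.106, -0.106, 0.699, -0.699]
ft_force: [1.7, 1.0, -0.3]
grip_width: 0.6
```

```bash
python3 -m creep '[[0,0,-0.04,0,0,0,0.4],[0,0,-0.08,0,0,0,0.4],[0,0,-0.115,0,0,0,0.4],[0,0,-0.115,0,0,0,0.4],[0,0,-0.115,0,0,0,0.4]]'; python3 - <<'E'
from h import *
from scipy.spatial.transform import Rotation as Ro
o=r.get_obs();M=Ro.from_quat(np.roll(o['tcp_rot'],-1)).as_matrix();print(M.round(3),np.degrees(np.arctan2(M[1,2],M[0,2])))
a=read_camera('top');b=read_camera('scene')
for cam,im,lb in(('top',a,(305,252,358,304)),('scene',b,(215,162,255,205))):
    for c,z in(('red',.006),('blue',.05)):
        for p,n,s in blobs(im,c,lb)[0]: print(cam,c,z,p.round(1),n,s,onz(cam,p,z).round(4))
cv2.imwrite('pics/n1.png',np.hstack([cv2.resize(a[235:310,290:365],(390,390)),cv2.resize(b[140:215,200:275],(390,390))]))
E
```

```text
time_s: 2.18
ee_pos: [0.4817, -0.1572, 0.09]
tcp_rot: [-0.107, 0.109, -0.699, 0.699]
ft_force: [0.3, 0.1, -0.1]
grip_width: 0.602
[[-0.953 -0.004  0.302]
 [-0.302 -0.001 -0.953]
 [ 0.004 -1.    -0.001]] -72.42473571197306
top red 0.006 [323.4 258.9] 11 [17, 6, 4, 3] [ 0.5297 -0.1529]
top blue 0.05 [328.4 269. ] 27 [21, 15, 6, 6] [ 0.5052 -0.1587]
scene red 0.006 [239.  195.8] 13 [22, 33, 5, 3] [ 0.5282 -0.1543]
scene blue 0.05 [236.7 181. ] 21 [20, 15, 4, 8] [ 0.5009 -0.1624]
scene blue 0.05 [238.2 187.2] 4 [23, 24, 2, 3] [ 0.5272 -0.1528]
```

View pics/n1.png

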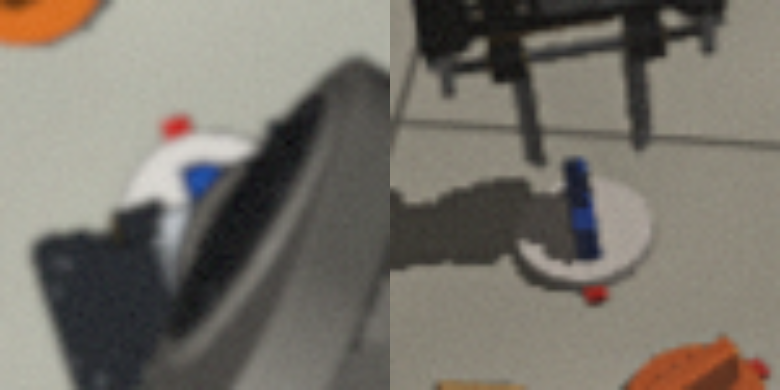

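The jaws straddle the bar but sit about 10 mm short in y, because the motion was still finishing. I'll correct that, lower and close gently.

```bash
python3 -m creep '[[0.001,-0.0105,0,0,0,0,0.4],[0.001,-0.0105,-0.03,0,0,0,0.4],[0.001,-0.0105,-0.069,0,0,0,0.4],[0.001,-0.0105,-0.069,0,0,0,0.4],[0.001,-0.0105,-0.069,0,0,0,0.4]]' && python3 -m creep '[[0,0,0,0,0,0,1],[0,0,0,0,0,0,1],[0,0,0,0,0,0,1],[0,0,0,0,0,0,1],[0,0,0,0,0,0,1],[0,0,0,0,0,0,1],[0,0,0,0,0,0,1],[0,0,0,0,0,0,1]]' 25
```

```text
time_s: 2.7
ee_pos: [0.4836, -0.1679, 0.0222]
tcp_rot: [0.108, -0.109, 0.699, -0.699]
ft_force: [0.8, 0.0, 2.4]
grip_width: 0.602
time_s: 3.37
ee_pos: [0.4841, -0.1672, 0.0218]
tcp_rot: [0.109, -0.108, 0.699, -0.699]
ft_force: [-0.9, 1.5, 7.8]
grip_width: 0.165
```

```bash
python3 -m creep '[[0,0,0.02,0,0,0,1],[0,0,0.055,0,0,0,1],[0,0,0.095,0,0,0,1],[0.01,0.04,0.13,0,0,0.1,1],[0.02,0.08,0.14,0,0,0.25,1],[0.025,0.11,0.14,0,0,0.37,1],[0.03,0.14,0.14,0,0,0.49,1],[0.035,0.17,0.14,0,0,0.61,1],[0.04,0.2,0.14,0,0,0.73,1],[0.045,0.22,0.14,0,0,0.85,1],[0.05,0.24,0.14,0,0,0.97,1],[0.052,0.26,0.14,0,0,1.09,1],[0.055,0.28,0.14,0,0,1.21,1],[0.0596,0.2954,0.14,0,0,1.33,1],[0.0596,0.2954,0.14,0,0,1.45,1],[0.0596,0.2954,0.14,0,0,1.552,1],[0.0596,0.2954,0.14,0,0,1.552,1],[0.0596,0.2954,0.14,0,0,1.552,1],[0.0596,0.2954,0.14,0,0,1.552,1]]'; python3 - <<'E'
from h import *
from scipy.spatial.transform import Rotation as Ro
o=r.get_obs();M=Ro.from_quat(np.roll(o['tcp_rot'],-1)).as_matrix();print(M.round(3),np.degrees(np.arctan2(M[1,2],M[0,2])))
print(o['ft_force'],o['wrist_torque'])
a=read_camera('top');b=read_camera('scene')
z=o['ee_pos'][2]-.022+.006
for cam,im,w in(('top',a,50),('scene',b,45)):
    u,v=proj(cam,[*o['ee_pos'][:2],z]).astype(int)
    for c in('red','blue'):
        for p,n,s in blobs(im,c,(u-w,v-w,u+w,v+w))[0]: print(cam,c,p.round(1),n,s,onz(cam,p,z).round(4), onz(cam,p,.09).round(4))
    cv2.imwrite(f'pics/n2{cam}.png',cv2.resize(im[v-w:v+w,u-w:u+w],(390,390)))
cv2.imwrite('pics/n2.png',np.hstack([cv2.imread(f'pics/n2{c}.png') for c in('top','scene')]))
E
```

```text
time_s: 4.95
ee_pos: [0.5434, 0.1277, 0.1614]
tcp_rot: [-0.566, 0.566, -0.424, 0.424]
ft_force: [0.0, 0.2, -1.7]
grip_width: 0.17
[[ 0.281 -0.     0.96 ]
 [-0.96  -0.     0.281]
 [ 0.    -1.    -0.   ]] 16.30692071611254
[ 0.01567146  0.23474019 -1.72690177] [-0.05674414  0.02518726  0.03700323]
top red [228.9 248.6] 20 [70, 41, 5, 6] [0.5581 0.0793] [0.5586 0.0848]
top red [235.4 247.4] 11 [77, 41, 4, 4] [0.5607 0.0647] [0.5614 0.0693]
top blue [216.3 252.3] 35 [57, 44, 6, 8] [0.5501 0.1076] [0.5502 0.1148]
scene red [341.7 174.9] 10 [60, 41, 3, 5] [0.5284 0.1745] [0.4783 0.1798]
scene red [309.7 180.4] 7 [28, 47, 3, 4] [0.5596 0.0792] [0.5114 0.0788]
scene red [343.9 186.1] 8 [62, 53, 3, 3] [0.5725 0.1814] [0.525  0.1872]
scene red [305.5 191.5] 4 [24, 59, 2, 2] [0.6036 0.0694] [0.558  0.0684]
scene blue [323.4 167.8] 5 [42, 35, 2, 3] [0.5044 0.1181] [0.4528 0.12  ]
scene blue [335. 173.] 3 [54, 40, 1, 3] [0.5226 0.1541] [0.4721 0.1582]
```

View pics/n2.png

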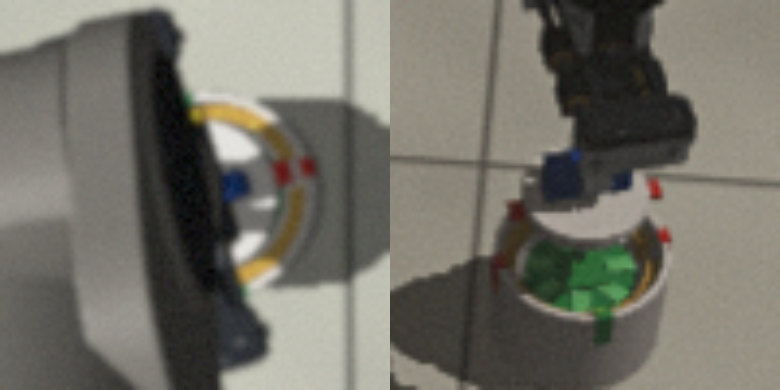

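In the top crop the held lid's lug at top pixel (228.9,248.6) is in line with the slot mark at (235.4,247.4). The scene crop shows the lid level above the mouth. Comparing the two within each camera, the lid needs about (−0.4, +1.2) mm. I'll correct that and lower to just above the highest possible ring.

```bash
python3 -m creep '[[-0.0004,0.0012,-0.02,0,0,0.003,1],[-0.0004,0.0012,-0.04,0,0,0.003,1],[-0.0004,0.0012,-0.049,0,0,0.003,1],[-0.0004,0.0012,-0.049,0,0,0.003,1],[-0.0004,0.0012,-0.049,0,0,0.003,1]]' && python3 -m creep '[[0,0,-0.001,0,0,0,1],[0,0,-0.002,0,0,0,1],[0,0,-0.003,0,0,0,1],[0,0,-0.004,0,0,0,1],[0,0,-0.004,0,0,0,1]]' && python3 -m creep '[[0,0,-0.001,0,0,0,1],[0,0,-0.002,0,0,0,1],[0,0,-0.003,0,0,0,1],[0,0,-0.003,0,0,0,1]]'
```

```text
time_s: 5.47
ee_pos: [0.5431, 0.1291, 0.1126]
tcp_rot: [-0.567, 0.567, -0.422, 0.422]
ft_force: [0.5, -0.7, -0.6]
grip_width: 0.169
time_s: 5.88
ee_pos: [0.5431, 0.1294, 0.1086]
tcp_rot: [0.567, -0.567, 0.422, -0.422]
ft_force: [-0.2, 0.2, -1.7]
grip_width: 0.168
time_s: 6.22
ee_pos: [0.5429, 0.1293, 0.1052]
tcp_rot: [-0.567, 0.568, -0.422, 0.422]
ft_force: [-0.3, 0.6, -1.6]
grip_width: 0.169
```

```bash
python3 -m creep '[[0,0,-0.001,0,0,0,1],[0,0,-0.002,0,0,0,1],[0,0,-0.003,0,0,0,1],[0,0,-0.003,0,0,0,1]]'
```

```text
time_s: 6.55
ee_pos: [0.543, 0.1293, 0.1022]
tcp_rot: [-0.567, 0.568, -0.422, 0.422]
ft_force: [0.4, -0.7, -0.7]
grip_width: 0.169
```

```bash
python3 -m creep '[[0,0,-0.001,0,0,0,1],[0,0,-0.002,0,0,0,1],[0,0,-0.003,0,0,0,1],[0,0,-0.003,0,0,0,1]]'
```

```text
time_s: 6.88
ee_pos: [0.543, 0.1293, 0.0993]
tcp_rot: [-0.567, 0.567, -0.422, 0.422]
ft_force: [-0.3, -0.6, -1.6]
grip_width: 0.168
```

```bash
python3 -m creep '[[0,0,-0.001,0,0,0,1],[0,0,-0.002,0,0,0,1],[0,0,-0.003,0,0,0,1],[0,0,-0.003,0,0,0,1]]'
```

```text
time_s: 7.22
ee_pos: [0.543, 0.1293, 0.0962]
tcp_rot: [-0.567, 0.568, -0.422, 0.422]
ft_force: [-0.4, 0.5, -0.9]
grip_width: 0.171
```

```bash
python3 -m creep '[[0,0,-0.001,0,0,0,1],[0,0,-0.002,0,0,0,1],[0,0,-0.003,0,0,0,1],[0,0,-0.003,0,0,0,1]]'
```

```text
time_s: 7.55
ee_pos: [0.543, 0.1293, 0.0933]
tcp_rot: [-0.567, 0.567, -0.422, 0.422]
ft_force: [-0.4, 0.6, -0.9]
grip_width: 0.166
```

The underside is at about 71.5 mm, below the lowest possible ring top (73 mm), so the lid is inside the ring. I'll keep lowering until it touches the hub.

```bash
python3 -m creep '[[0,0,-0.001,0,0,0,1],[0,0,-0.002,0,0,0,1],[0,0,-0.003,0,0,0,1],[0,0,-0.003,0,0,0,1]]'
```

```text
time_s: 7.88
ee_pos: [0.5431, 0.1293, 0.0904]
tcp_rot: [-0.567, 0.567, -0.422, 0.422]
ft_force: [-1.0, -0.7, 2.9]
grip_width: 0.167
```

```bash
python3 -m creep '[[0,0,-0.001,0,0,0,1],[0,0,-0.002,0,0,0,1],[0,0,-0.003,0,0,0,1],[0,0,-0.004,0,0,0,1],[0,0,-0.004,0,0,0,1],[0,0,-0.004,0,0,0,1]]'
```

```text
time_s: 8.38
ee_pos: [0.5432, 0.1293, 0.0865]
tcp_rot: [0.567, -0.567, 0.422, -0.422]
ft_force: [-1.6, -0.2, 4.8]
grip_width: 0.169
```

```bash
cat > avg.py <<'E'
from h import *
F=[];T=[]
for i in range(8):
    read_camera('top');o=r.get_obs();F.append(o['ft_force']);T.append(o['wrist_torque'])
print(o['time_s'],o['ee_pos'].round(4),np.mean(F,0).round(2),np.std(F,0).round(2),np.mean(T,0).round(3))
E
python3 avg.py; python3 -m creep '[[0,0,-0.001,0,0,0,1],[0,0,-0.002,0,0,0,1],[0,0,-0.003,0,0,0,1],[0,0,-0.004,0,0,0,1],[0,0,-0.004,0,0,0,1],[0,0,-0.004,0,0,0,1]]' 35; python3 avg.py
```

```text
8.7833 [0.5431 0.1293 0.0866] [-1.83 -0.21  5.53] [0.3  0.41 0.24] [-0.14   0.526 -0.008]
time_s: 9.28
ee_pos: [0.5432, 0.1293, 0.0826]
tcp_rot: [0.567, -0.567, 0.422, -0.422]
ft_force: [-3.2, -0.8, 7.9]
grip_width: 0.166
9.6833 [0.5432 0.1293 0.0827] [-2.78 -0.6   8.44] [0.32 0.52 0.36] [-0.219  0.775  0.011]
```

```bash
python3 -m creep '[[-0.0004,0,-0.001,0,0,0,1],[-0.0008,0,-0.002,0,0,0,1],[-0.0008,0,-0.0022,0,0,0,1],[-0.0008,0,-0.0022,0,0,0,1]]'; python3 avg.py
```

```text
time_s: 10.02
ee_pos: [0.5431, 0.1293, 0.0807]
tcp_rot: [0.568, -0.567, 0.422, -0.422]
ft_force: [-0.4, -0.2, 9.3]
grip_width: 0.168
10.4167 [0.5431 0.1293 0.0808] [-0.61 -0.67  9.5 ] [0.44 0.4  0.45] [-0.323  0.171 -0.007]
```

```bash
python3 -m creep '[[0,0,0,0,0,-0.04,1],[0,0,0,0,0,-0.08,1],[0,0,0,0,0,-0.12,1],[0,0,0,0,0,-0.16,1],[0,0,0,0,0,-0.2,1],[0,0,0,0,0,-0.24,1],[0,0,0,0,0,-0.28,1],[0,0,0,0,0,-0.32,1],[0,0,0,0,0,-0.36,1],[0,0,0,0,0,-0.4,1],[0,0,0,0,0,-0.4,1]]'; cat > st.py <<'E'
from h import *
from scipy.spatial.transform import Rotation as Ro
o=r.get_obs();M=Ro.from_quat(np.roll(o['tcp_rot'],-1)).as_matrix()
print('jaw deg',np.degrees(np.arctan2(M[1,2],M[0,2])).round(2),'tilt',np.degrees(np.arccos(-M[2,1])).round(2))
E
python3 avg.py; python3 st.py
```

```text
time_s: 11.33
ee_pos: [0.5433, 0.1296, 0.0809]
tcp_rot: [-0.472, 0.471, -0.527, 0.527]
ft_force: [0.6, 1.3, 9.4]
grip_width: 0.164
11.7333 [0.5433 0.1296 0.0809] [0.1  0.27 9.42] [0.46 0.49 0.4 ] [ 0.006  0.003 -0.029]
jaw deg -6.19 tilt 0.11
```

```bash
python3 -m creep '[[0,0,0,0,0,-0.05,1],[0,0,0,0,0,-0.1,1],[0,0,0,0,0,-0.15,1],[0,0,0,0,0,-0.2,1],[0,0,0,0,0,-0.25,1],[0,0,0,0,0,-0.3,1],[0,0,0,0,0,-0.35,1],[0,0,0,0,0,-0.4,1],[0,0,0,0,0,-0.45,1],[0,0,0,0,0,-0.5,1],[0,0,0,0,0,-0.55,1],[0,0,0,0,0,-0.6,1],[0,0,0,0,0,-0.6,1]]'; python3 avg.py; python3 st.py
```

```text
time_s: 12.82
ee_pos: [0.5434, 0.1296, 0.0808]
tcp_rot: [-0.295, 0.294, -0.643, 0.643]
ft_force: [1.0, -0.7, 9.5]
grip_width: 0.167
13.2167 [0.5434 0.1295 0.0809] [0.82 0.1  9.44] [0.26 0.59 0.62] [-0.058 -0.053 -0.056]
jaw deg -40.57 tilt 0.12
```

```bash
python3 -m creep '[[0,0,0,0,0,-0.05,1],[0,0,0,0,0,-0.1,1],[0,0,0,0,0,-0.15,1],[0,0,0,0,0,-0.2,1],[0,0,0,0,0,-0.25,1],[0,0,0,0,0,-0.3,1],[0,0,0,0,0,-0.35,1],[0,0,0,0,0,-0.4,1],[0,0,0,0,0,-0.4,1]]'; python3 avg.py; python3 st.py
```

```text
time_s: 13.97
ee_pos: [0.5437, 0.1292, 0.0809]
tcp_rot: [-0.162, 0.16, -0.688, 0.689]
ft_force: [1.0, -1.2, 10.4]
grip_width: 0.169
14.3667 [0.5437 0.1292 0.081 ] [ 2.37 -1.46  9.73] [0.53 0.34 0.42] [-0.412 -0.401 -0.036]
jaw deg -63.51 tilt 0.16
```

```bash
python3 -m creep '[[0.0006,-0.0004,0,0,0,-0.03,1],[0.0006,-0.0004,0,0,0,-0.06,1],[0.0006,-0.0004,0,0,0,-0.09,1],[0.0006,-0.0004,0,0,0,-0.12,1],[0.0006,-0.0004,0,0,0,-0.15,1],[0.0006,-0.0004,0,0,0,-0.18,1],[0.0006,-0.0004,0,0,0,-0.18,1]]'; python3 avg.py; python3 st.py
```

```text
time_s: 14.95
ee_pos: [0.544, 0.129, 0.0808]
tcp_rot: [0.1, -0.098, 0.7, -0.7]
ft_force: [-0.4, -0.5, 10.0]
grip_width: 0.166
15.35 [0.544  0.129  0.0809] [0.96 0.03 9.57] [0.4  0.54 0.3 ] [-0.12  -0.026  0.005]
jaw deg -73.8 tilt 0.12
```

```bash
python3 -m creep '[[0,0,0.001,0,0,0,1],[0,0,0.002,0,0,0,1],[0,0,0.003,0,0,0,1],[0,0,0.004,0,0,0,1],[0,0,0.005,0,0,0,1],[0,0,0.005,0,0,0,1]]'; python3 avg.py; python3 st.py
```

```text
time_s: 15.85
ee_pos: [0.544, 0.129, 0.0858]
tcp_rot: [0.1, -0.099, 0.7, -0.7]
ft_force: [2.6, -0.1, 6.9]
grip_width: 0.165
16.25 [0.544  0.129  0.0857] [ 1.99 -0.2   6.34] [0.39 0.53 0.35] [-0.083 -0.282  0.01 ]
jaw deg -73.8 tilt 0.12
```

The lid rose past rib height with only spring force, so the lugs are in the pockets. I'll let it up the rest of the way.

```bash
python3 -m creep '[[0,0,0.001,0,0,0,1],[0,0,0.002,0,0,0,1],[0,0,0.003,0,0,0,1],[0,0,0.003,0,0,0,1]]'; python3 avg.py; python3 st.py
```

```text
time_s: 16.58
ee_pos: [0.5439, 0.129, 0.0887]
tcp_rot: [-0.1, 0.099, -0.7, 0.7]
ft_force: [5.2, 0.3, 4.1]
grip_width: 0.168
16.9833 [0.5439 0.129  0.0887] [4.97 0.46 4.19] [0.59 0.59 0.5 ] [-0.024 -1.069  0.013]
jaw deg -73.8 tilt 0.11
```

```bash
python3 -m creep '[[0.0008,0,0.0003,0,0,0,1],[0.0012,0,0.0005,0,0,0,1],[0.0012,0,0.0005,0,0,0,1]]'; python3 avg.py; python3 -m creep '[[0,0,0,0,0,0,0.78],[0,0,0,0,0,0,0.7],[0,0,0,0,0,0,0.6],[0,0,0,0,0,0,0.6],[0,0,0,0,0,0,0.6],[0,0,0,0,0,0,0.6]]'; python3 avg.py
```

```text
time_s: 17.23
ee_pos: [0.5439, 0.129, 0.0887]
tcp_rot: [0.1, -0.1, 0.7, -0.7]
ft_force: [1.3, 1.2, 3.9]
grip_width: 0.168
17.6333 [0.544  0.129  0.0887] [0.78 1.05 3.36] [0.51 0.51 0.4 ] [ 0.232 -0.062 -0.002]
time_s: 18.13
ee_pos: [0.544, 0.1288, 0.0887]
tcp_rot: [-0.1, 0.1, -0.7, 0.7]
ft_force: [-0.0, -0.4, -0.1]
grip_width: 0.4
18.5333 [0.5441 0.1289 0.0888] [0.37 0.09 0.1 ] [0.51 0.61 0.58] [-0.015  0.137  0.006]
```

```bash
python3 -m creep '[[0,0,0.01,0,0,0,0.6],[0,0,0.03,0,0,0,0.6],[0,0,0.07,0,0,0,0.6],[0,0,0.11,0,0,0,0.6],[0,0,0.15,0,0,0,0.6],[0,-0.04,0.15,0,0,0,0.6],[0,-0.08,0.15,0,0,0,0.6],[0,-0.12,0.15,0,0,0,0.6],[0,-0.16,0.15,0,0,0,0.6],[0,-0.2,0.15,0,0,0,0.6],[0,-0.24,0.15,0,0,0,0.6],[0,-0.28,0.15,0,0,0,0.6],[0,-0.28,0.15,0,0,0,0.6]]'; python3 - <<'E'
from h import *
a=read_camera('top');b=read_camera('scene')
for c,z in(('red',.075),('blue',.118)):
    for p,n,s in blobs(a,c,(175,220,250,290))[0]: print(c,p.round(1),n,s,onz('top',p,z).round(4),onz('top',p,.09).round(4))
cv2.imwrite('pics/n3.png',np.hstack([cv2.resize(a[220:285,180:245],(390,390),interpolation=cv2.INTER_CUBIC),cv2.resize(b[160:225,292:357],(390,390),interpolation=cv2.INTER_CUBIC)]))
E
```

```text
time_s: 19.62
ee_pos: [0.5423, -0.16, 0.2402]
tcp_rot: [-0.097, 0.096, -0.7, 0.701]
ft_force: [-0.6, -0.5, -0.3]
grip_width: 0.402
red [235.5 247.4] 17 [59, 25, 4, 5] [0.5616 0.0701] [0.5615 0.0689]
red [186.4 262.4] 13 [10, 41, 4, 4] [0.5265 0.1895] [0.5268 0.1864]
blue [209.8 255.7] 163 [29, 24, 13, 25] [0.5424 0.1264] [0.5422 0.1305]
```

View pics/n3.png

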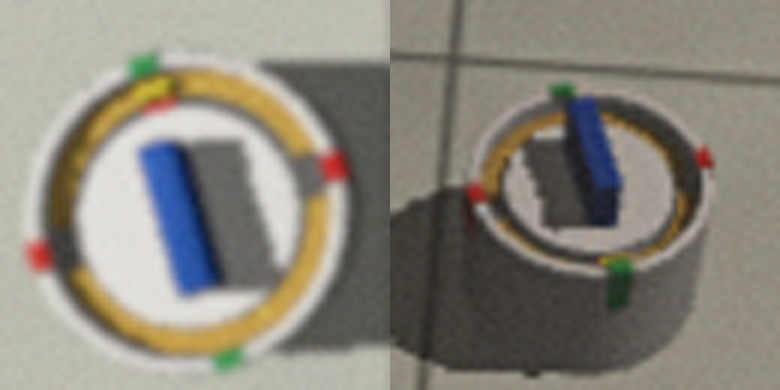

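Both crops show the lid seated level in the ring. The bar points at the green marks, with a lug under the yellow pin at the far side in the top view. I'll compare the pin's pixels numerically with the first scene picture to check that it's raised.

```bash
python3 - <<'E'
from h import *
S0=cv2.imread('pics/scene0.png');T0=cv2.imread('pics/top0.png')
S1=read_camera('scene');T1=read_camera('top')
c=np.array([.5437,.1284]);d=np.array([np.cos(np.radians(16.4)),np.sin(np.radians(16.4))])
for cam,A,B in(('scene',S0,S1),('top',T0,T1)):
    print(cam,'expected pin top, ring 77.5: down',proj(cam,[*(c+.051*d),.0775]).round(1),'up',proj(cam,[*(c+.051*d),.0815]).round(1))
    u,v=proj(cam,[*(c+.051*d),.0795]).astype(int)
    for im in(A,B):
        h=cv2.cvtColor(im,cv2.COLOR_BGR2HSV)[v-6:v+7,u-7:u+8].astype(int)
        m=(h[...,0]>22)&(h[...,0]<34)&(h[...,1]>150)&(h[...,2]>110)
        y,x=np.nonzero(m);print(len(x),(x.mean()+u-7).round(2) if len(x) else '',(y.mean()+v-6).round(2) if len(x) else '',m.sum(1))
f=lambda im,u,v:cv2.resize(im[v-12:v+13,u-12:u+13],(390,390),interpolation=cv2.INTER_NEAREST)
u,v=proj('scene',[*(c+.051*d),.0795]).astype(int)
cv2.imwrite('pics/pin.png',np.hstack([f(S0,u,v),f(S1,u,v)]))
E
```

```text
scene expected pin top, ring 77.5: down [328.8 204.5] up [328.9 203.7]
0   [0 0 0 0 0 0 0 0 0 0 0 0 0]
2 327.5 203.0 [0 0 0 0 0 2 0 0 0 0 0 0 0]
top expected pin top, ring 77.5: down [205.5 234.9] up [205.3 234.8]
22 205.0 234.5 [0 0 0 0 0 4 7 7 4 0 0 0 0]
23 204.74 234.52 [0 0 0 0 0 5 8 6 2 1 1 0 0]
```

View pics/pin.png

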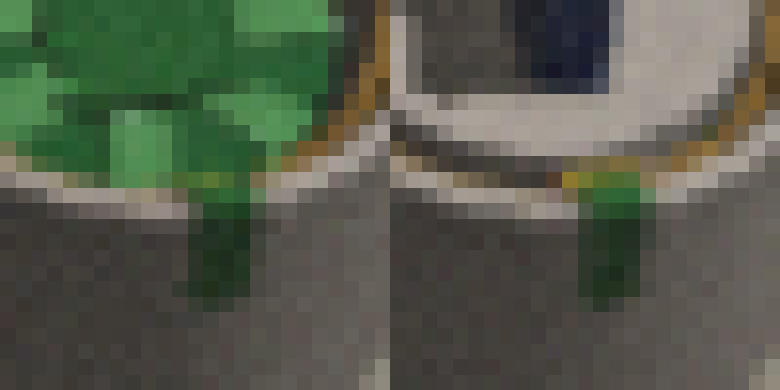

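More yellow now shows above the rim in the scene view than at the start (2 clear yellow pixels against 0, about 1 px up), as expected for a raised pin. This agrees with the force and height readings, so I'm handing in.

```bash
python3 - <<'E'
from h import *
T0=cv2.imread('pics/top0.png');T1=read_camera('top')
for n,(x0,y0,x1,y1) in dict(cup=(65,235,115,280),potlid=(210,135,275,200),spat=(325,120,362,235),jar=(395,218,445,258)).items():
    print(n,np.abs(T0[y0:y1,x0:x1].astype(int)-T1[y0:y1,x0:x1]).mean().round(1))
print(r.get_obs()['time_s'],r.job_done())
E
```

```text
cup 14.0
potlid 15.5
spat 23.5
jar 31.1
the job is handed in; nothing more can be done
19.8667 None
```

The pill safe looks locked. I picked up the white lid by its blue bar, lowered it through the slots and found the hub by touch (ring top at about 77 mm). I then pressed about 10 mm down with roughly 11 N, turned it 90° clockwise, let it up into the pockets, released it and backed off. I handed the job in at 19.9 s, and it reports no verdict.

**Last checks**
- **Position:** the lid sits level with its bar at the green marks. The jaws had turned 90.3°. I stopped at the pocket and did not feel for the end stop.
- **Height:** on letting up, the lid rose past rib height on spring force alone and stopped within 0.2 mm of the expected locked height.
- **Forces:** the spring push and side loads I read at the wrist peaked at about 11 N and 5 N. I only read them at the end of each move, so brief peaks would not show.
- **Yellow pin:** it looks raised, but the evidence is weak: 2 clear yellow pixels above the rim compared with 0 at the start. At this resolution, the height and force readings are stronger proof.
- **Other things:** the before-and-after picture difference was not conclusive. Mean pixel differences were 14 (sippy cup), 15.5 (pot lid), 23.5 (spatula) and 31 (glass jar), and I did not look into why. The arm, its shadow or the lighting could explain them. I commanded no move near these things, and saw no unexpected force at the end of any move.

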